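Try the folding lid stay of a tool box

ROBOT

A 6-joint arm with a two-finger parallel gripper is mounted at the origin on the work surface. World frame = base frame: x ahead of the robot, y to its left, z up, the work surface at z = 0. Lengths are in mm, angles in degrees, forces in N, time in s.
With the tool pointing down it reaches from about 275 to 875 mm from the base axis. Payload 12.5 kg.
Tool frame: the origin (TCP) lies midway between the tips of the shut fingers; the grasp point (between the pads) lies 19 mm behind it; z points along the fingers, x is the direction in which the jaws open and shut, and the axes are right-handed (so a half turn about z gives the same grasp; the last joint's range is limited). The gripper opens to 85 mm and grips with 20 to 120 N. Pads are 22 mm wide; open, the fingers measure 114 mm over their backs; the gripper's body (76 mm by 85 mm) begins 54 mm behind the grasp point. The pads swing forward as they close: fully open they stand 13 mm farther back than shut.
Start: joints at [-73.144, 20.094, 94.641, -0, 65.266, -4.847], TCP at [203.411, -510.988, 231.29] pointing down, gripper open.
Joint ranges: [-157.81, 157.81], [-45, 120.19], [0.68, 151.7], [-89.99, 269.99], [4.06, 180], [-164.3, 164.3]. Speed limits (degrees/s): [127.2, 127.2, 159.86, 180, 180, 180].

INTERFACE

Orientations are given as a 3x3 rotation matrix whose columns are the frame's x, y, z axes.
In Python, from station import robot, optics, finder gives the robot as it stands.
- The arm moves only by the shell command python3 -m inch 'ROWS'. ROWS is JSON, a list of rows, each an object with "slide": the shift along the tool's x, y, z in m, a list of three; "delta_rot": the turn, a rotation vector about the tool's x, y, z in rad, a list of three; "fingers": the opening, from 0 (shut) to 1 (fully open). A call has 1 to 5 rows; each row is the pose to reach, as a shift and turn from the pose commanded when the call began, along the tool's axes at that moment; what a row does not reach only later rows make up. A row lasts 1/8 s, in which the tool goes at most 62.5 mm and 10.7 degrees, less where a joint would pass 70% of its speed; a pose out of reach is approached as far as the arm can. A call with a gripper value outside its range is refused whole. The fingers move at their own pace and stop on an object; the grip force is fixed at half the most. Time passes only in rows, so rows that repeat a pose let the fingers close. It gives the time, the measured TCP pose, the force and the opening at its end, in the units of the state.
- robot.get_obs(): the state, without advancing time (a new reading comes with each control period).
- optics.get_image(name): name is "scene" or "top" or "wrist"; returns a dict with "img" (420x560x3 uint8, blue, green, red), "fx", "fy", "cx", "cy" (pixels), "rvec" (rotation vector, rad) and "tvec" (3), from world to camera coordinates, as OpenCV has them. Camera axes: x right, y down, z forward; pixel columns grow to the right and rows downward; lengths in mm; the calibration is good to about 2 mm. A picture is of the moment at which its call begins. There is no depth.
- robot.finish_job(): hands the job in, once; it reports no verdict.
Trained networks look in a picture, given as the dict that the camera call returned (one of the last four; its "shot" number tells which), for a name from the list of things; names that differ only in an ending like _2 or _b are one class to them, and where a whole thing is asked for, a point or a joint stands for the part that bears it (a point fixed in the world has none). Each returns a list of dicts, best first, with "p" (0 to 1); they miss things now and then, are a little off and sometimes report something else, mostly with a low value. They report only what shows in the picture. A call takes as long as a camera call.
- finder.trace(name, picture): "mask" (420x560 bool, what is visible of it).
- finder.tip_of(name, picture): "position" ([x, y, z] in mm, in world coordinates, good to about 4 mm: a listed point, or the origin of a listed thing).
The state is a dict: "time": time; "joints": joint angles; "joint_velocities": joint speeds; "joint_efforts": joint torques, N m; "position": TCP position; "ee_rot": TCP orientation; "contact_force": force on the tool from outside, world axes, zero at the start; "moment": the same for the moment, N m; "finger_gap": finger opening in mm.
Only numpy, scipy, OpenCV 4.12 (cv2) and the standard library are available. Lean on these libraries where they do the work, as an engineer would, in place of code of your own. Each camera call takes 0.05 s, during which the arm holds its last target.

TASK

A folding stay has just been fitted inside the steel tool box on the bench: try it out. Raise the lid by its bow handle until the stay locks, let go and stand clear for a second so that the lid stands open on its stay alone, then pull the stay's joint out of its lock and lower the lid until it is fully shut, without slamming it. Leave the other things on the bench where they are.

Things in the scene. Friction and masses are not known exactly. Their poses are not given: they have to be found in the camera images.
- toolbox: Grey steel tool box fast to the bench, 200 mm deep (its x), 300 mm wide (its y), 110 mm high. Origin: centre of its underside; x points from the front (handle side; it faces roughly the robot's left, +y) to the hinge at the back, y to the left seen from the front, z up. Carries the lid and the folding stay.
- lid (a joint): Angle of the lid, rad: 0 shut, growing as the front edge rises; 1.08 is the highest the stay allows. Flat steel lid 200 x 300 x 4 mm, about 0.55 kg, hinged on the back top edge of the box. Its hinge is stiff (0.8 N m): the lid stays where it is left; some 6 N at the handle raise it, 1 to 4 N lower it. The locked stay stops it from being pushed down.
- stay (a joint): Unfolding of the stay's middle joint, rad: 0 folded (lid shut), 2.66 both links in line, 2.77 at the stop beyond, where it is locked. A light spring snaps it over to the stop once the lid is within 0.01 rad of its highest. To unlock, pull the knuckle at least 25 mm towards the box's front with about 5 N; it folds forwards and up and the lid sinks with it. Below 2.3 rad it does not snap back.
- hinge (a point): Middle of the lid's hinge line, at 100, 0, 110 mm in the box frame; the line runs along the box's y.
- handle (a point): Middle of the grip of the lid's bow handle: a round steel bar 12 mm thick, 120 mm long along the box's y, standing out 45 mm in front of the lid's front edge, in the plane of the lid, 245 mm from the hinge line; 35 mm free between bar and lid. With the lid shut it is 112 mm above the bench.
- knuckle (a point): Centre of the stay's middle joint (the knuckle): a dark steel drum 22 mm in diameter, 26 mm long along the box's y, both flat ends free to pinch. Locked, it is at about 17, 100, 156 mm in the box frame, beneath the raised lid, which overhangs it: reach it from the front with the tool tilted 30 to 45 degrees. Its axes do not matter.
- stay_pivot (a point): Pivot of the stay's lower link, fixed in the box at 0, 100, 95 mm in the box frame. The stay is two flat steel links of 64 mm each, in the plane y = 100 mm of the box (left-hand side seen from the front), inside the box when shut. The knuckle moves on a circle of 64 mm about this pivot; the upper link ends on the lid.
- tube: Bystander: steel tube offcut standing on end, 60 mm in diameter, 90 mm high, behind the hinge side of the box. Origin: centre of its underside.
- hammer: Bystander: hammer 280 mm long lying in front of the handle side of the box. Origin: centre of its underside.
- channel: Bystander: dark steel U-channel offcut 140 x 50 x 35 mm lying open side up behind the hinge side of the box. Origin: centre of its underside.

How it is judged:
By the outcome, as a careful person would: the job done as asked, in the order asked, and still so for the second after the job is handed in, with the robot touching nothing.
It also fails if it takes over 64 s, if anything falls off the work surface, if the arm or the gripper's body presses on something with over 40 N, if the wrist force passes 120 N, or if a joint passes its speed limit or range.

## Working session

There is one attempt and no reset: what is moved stays moved. The work goes in short steps, Python scripts to look and compute and a shell command to move; the robot and the scene stay as the last step left them, time stands still between calls to the robot, and variables do not carry over. Pictures are saved under pics/ and viewed, and the job is handed in when it is done.

```bash
mkdir -p pics; ls; python3 - <<'E'
from station import robot, optics, finder
import cv2
o=robot.get_obs();print(o)
for n in("scene","top"):
    p=optics.get_image(n);cv2.imwrite(f"pics/{n}0.png",p["img"])
    for t in("toolbox","hinge","handle","knuckle","stay_pivot","tube","hammer","channel"):
        try:
            r=finder.tip_of(t,p);print(n,t,[(x["p"],x["position"]) for x in r[:2]])
        except Exception as e: print(t,e)
E
```

```text
pics
{'time': 0.0, 'joints': array([-7.31439645e+01,  2.01256218e+01,  9.46757970e+01, -1.09805793e-04,
        6.52656645e+01, -4.84699969e+00]), 'joint_velocities': array([-0.07643736,  0.11893707, -0.01631192, -0.00031589, -0.11962265,
        0.03033024]), 'joint_efforts': array([ 2.35723728e-04, -5.06106091e+01, -2.91407901e+01, -6.67002155e-05,
        4.50460240e-03,  1.24750548e-05]), 'position': array([ 203.31940134, -510.69277373,  230.75379338]), 'ee_rot': array([[ 3.69796524e-01, -9.29112703e-01, -3.41167082e-04],
       [-9.29112033e-01, -3.69796669e-01,  1.12001580e-03],
       [-1.16678336e-03, -9.71955085e-05, -9.99999315e-01]]), 'contact_force': array([ 0.21497808, -0.42013746,  0.96835724]), 'moment': array([ 0.0365335 ,  0.04680786, -0.034796  ]), 'finger_gap': 85.14640685070127}
scene toolbox [(0.17, [403.0, -220.7, -0.2])]
scene hinge [(0.87, [513.3, -145.0, 108.9])]
scene handle [(0.73, [557.8, 99.2, 113.5])]
scene knuckle []
scene stay_pivot [(0.88, [630.4, -67.1, 91.4]), (0.35, [481.3, 303.8, 2.9])]
scene tube [(0.88, [603.9, -238.1, -3.1]), (0.61, [481.9, 307.4, -1.1])]
scene hammer [(0.66, [483.3, 308.7, 1.4]), (0.49, [401.2, -220.5, -2.7])]
scene channel [(0.74, [533.4, -45.5, 1.0]), (0.66, [402.2, -222.3, -0.4])]
top toolbox [(0.86, [530.8, -45.3, -2.6])]
top hinge [(0.97, [510.2, -144.7, 112.0])]
top handle [(0.83, [559.7, 93.2, 113.0])]
top knuckle []
top stay_pivot [(0.68, [631.0, -69.4, 95.9]), (0.18, [511.7, -146.9, 111.7])]
top tube [(0.84, [603.1, -236.7, 1.6])]
top hammer [(0.82, [484.5, 304.3, 0.4])]
top channel [(0.74, [401.4, -218.9, -1.5])]
```

View pics/scene0.png

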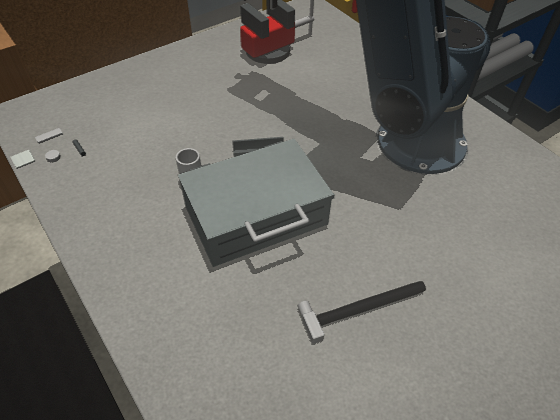

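View pics/top0.png

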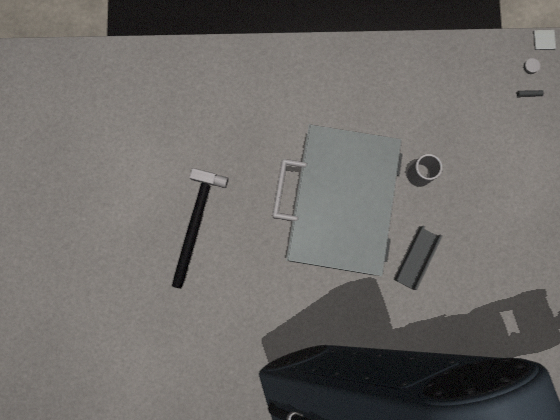

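```bash
cat > h.py <<'E'
import numpy as np, cv2, json
from scipy.spatial.transform import Rotation as Ro
from scipy.optimize import least_squares
from station import robot, optics, finder
np.set_printoptions(suppress=True,precision=4)
def proj(p,X):
    return cv2.projectPoints(np.asarray(X,float).reshape(-1,3),np.asarray(p["rvec"],float),np.asarray(p["tvec"],float),np.array([[p["fx"],0,p["cx"]],[0,p["fy"],p["cy"]],[0,0,1]],float),None)[0].reshape(-1,2)
try:
    B=json.load(open("box.json"));O=np.array(B[:2]+[0]);ya=B[2]
    bx=np.array([np.cos(ya),np.sin(ya),0]);bz=np.array([0,0,1.]);by=np.cross(bz,bx)
    RB=np.column_stack([bx,by,bz])
except Exception: pass
def w(v): return O+RB@np.array(v,float)
def tobox(v): return RB.T@(np.asarray(v)-O)
def Rhandle(th,s=1):  # th pitch below horizontal, jaws in vertical plane
    t=np.radians(th);z=np.cos(t)*bx-np.sin(t)*bz;x=s*(np.sin(t)*bx+np.cos(t)*bz)
    return np.column_stack([x,np.cross(z,x),z])
def Rknuck(th,s=1):
    t=np.radians(th);z=np.cos(t)*bx-np.sin(t)*bz;x=s*by
    return np.column_stack([x,np.cross(z,x),z])
def rel(P,R):
    o=robot.get_obs();R0=np.array(o["ee_rot"])
    print("slide",(R0.T@(np.asarray(P)-o["position"])/1000).round(4),"rot",Ro.from_matrix(R0.T@R).as_rotvec().round(4))
def lidpt(a,r,z=2): # handle bar in box frame at lid angle
    return np.array([100-r*np.cos(a)-0*z,0,110+r*np.sin(a)])
E
python3 - <<'E'
from h import *
p=optics.get_image("top")
m=finder.trace("lid",p);print([(x["p"],x["mask"].sum()) for x in m])
mk=m[0]["mask"].astype(np.uint8)
c=max(cv2.findContours(mk,0,1)[0],key=cv2.contourArea)
print(cv2.boxPoints(cv2.minAreaRect(c)))
cor=np.array([[310,125],[401,138],[383,274],[289,261]],float)
def f(v):
    O=np.array([v[0],v[1],0]);b=np.array([np.cos(v[2]),np.sin(v[2]),0]);y=np.array([-b[1],b[0],0]);z=np.array([0,0,112.])
    X=[O+z-100*b+150*y,O+z+100*b+150*y,O+z+100*b-150*y,O+z-100*b-150*y]
    return (proj(p,X)-cor).ravel()
s=least_squares(f,[530,-45,-1.77]);print(s.x,s.fun)
json.dump(list(s.x),open("box.json","w"))
E
python3 - <<'E'
from h import *
for v in ([-145,0,112],[100,0,110],[0,100,95]): print(w(v))
E
```

```text
[(0.77, np.int64(13653))]
[[265.5835 256.8534]
 [287.4618 120.1139]
 [403.9985 138.7597]
 [382.1202 275.4993]]
[533.0748 -50.3147  -1.7394] [ 0.2964  0.4227 -1.0277  0.6055 -0.247   0.1235  0.9588 -1.0549]
[557.4126  92.6282 112.    ]
[ 516.2901 -148.896   110.    ]
[631.6561 -67.0994  95.    ]
```

```bash
python3 - <<'E'
from h import *
p=optics.get_image("top");q=optics.get_image("scene")
pt=[]
for P in(p,q):
    for n,l in(("hinge",[100,0,110]),("handle",[-145,0,112]),("stay_pivot",[0,100,95])):
        r=finder.tip_of(n,P)
        if r and r[0]["p"]>.5: pt.append((l,r[0]["position"]))
cor=np.array([[310,125],[401,138],[383,274],[289,261]],float)
cs=np.array([[181,180],[283,141],[333,192],[206,236]],float) # scene: +y back? check
L=[[-100,150,113],[100,150,113],[100,-150,113],[-100,-150,113]]
def W(v,l):
    c,s=np.cos(v[2]),np.sin(v[2]);l=np.array(l,float)
    return np.c_[v[0]+c*l[:,0]-s*l[:,1],v[1]+s*l[:,0]+c*l[:,1],l[:,2]]
print("scene proj",proj(q,W([533,-50,-1.74],L)))
def f(v):
    a=(proj(p,W(v,L))-cor).ravel()/1.0
    b=(W(v,[l for l,_ in pt])-np.array([x for _,x in pt]))[:,:2].ravel()/4
    return np.r_[a,b]
s=least_squares(f,[530,-45,-1.75]);print(s.x,s.fun)
json.dump(list(s.x),open("box.json","w"))
for P,n in((p,"t"),(q,"s")):
    im=P["img"].copy()
    X=proj(P,W(s.x,L))
    cv2.polylines(im,[np.int32(X*16)],True,(0,0,255),1,cv2.LINE_AA,4)
    X=proj(P,W(s.x,[[-145,60,112],[-145,-60,112]]));cv2.polylines(im,[np.int32(X*16)],False,(0,255,0),1,cv2.LINE_AA,4)
    sub=im[110:290,150:450] if n=="t" else im[110:290,150:450]
    cv2.imwrite(f"pics/ov_{n}.png",cv2.resize(sub,None,fx=2.5,fy=2.5,interpolation=cv2.INTER_CUBIC))
E
```

```text
scene proj [[207.9464 237.6155]
 [177.5983 175.424 ]
 [292.2671 138.2393]
 [331.6878 192.1404]]
[532.7947 -49.5978  -1.7431] [ 0.2652  0.2959 -1.0207  0.8118 -0.7727  0.3943  0.3963 -1.1418  1.1617
 -0.2291 -1.5852 -0.4864  0.0284  0.7385  0.4867 -1.5041  0.3398 -0.6114]
```

View pics/ov_t.png

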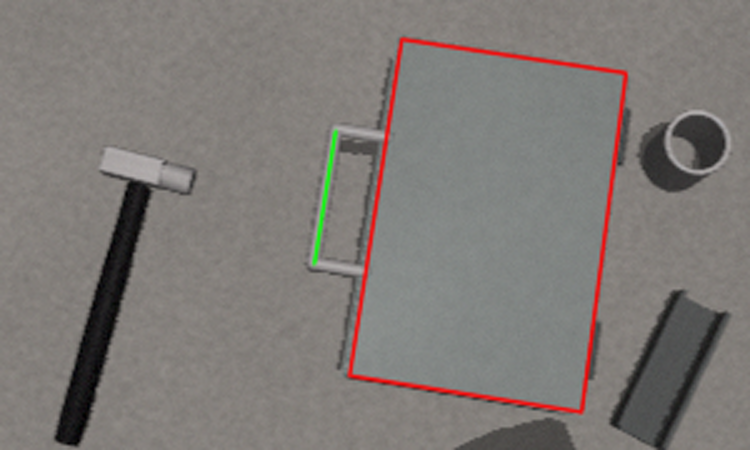

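View pics/ov_s.png

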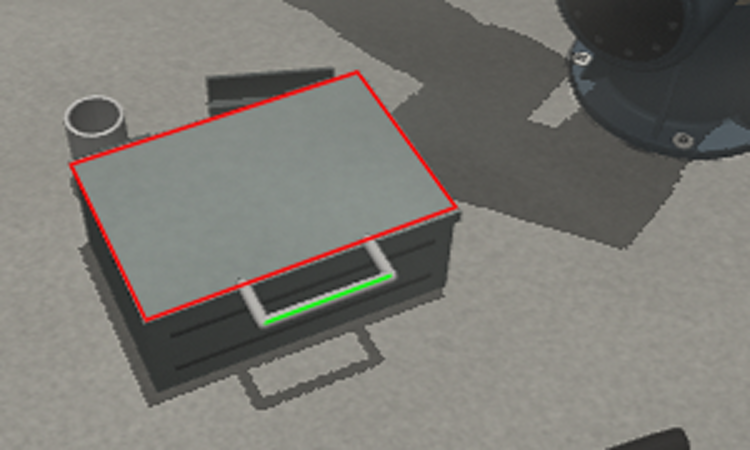

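```bash
python3 - <<'E'
from h import *
print(w([-145,0,112]),tobox([483,306,0]))
P=w([-270,0,330]);print(P);o=robot.get_obs();rel(P,o["ee_rot"])
E
```

```text
[557.6593  93.2544 112.    ] [-341.7917 -110.0351    0.    ]
[579.0943 216.4028 330.    ]
slide [-0.5369 -0.618  -0.0987] rot [0. 0. 0.]
```

```bash
cat > k.py <<'E'
from h import *
o=robot.get_obs();f=open("log.jsonl","a");f.write(json.dumps([list(o["joints"]),list(o["position"]),np.array(o["ee_rot"]).tolist()])+"\n")
E
python3 k.py
python3 -m inch '[{"slide":[-0.03,-0.04,-0.05],"delta_rot":[0,0,0],"fingers":1},{"slide":[-0.08,-0.09,-0.09],"delta_rot":[0,0,0],"fingers":1},{"slide":[-0.12,-0.13,-0.10],"delta_rot":[0,0,0],"fingers":1},{"slide":[-0.16,-0.175,-0.10],"delta_rot":[0,0,0],"fingers":1},{"slide":[-0.20,-0.22,-0.10],"delta_rot":[0,0,0],"fingers":1}]'; python3 k.py
python3 -m inch '[{"slide":[-0.04,-0.045,0],"delta_rot":[0,0,0],"fingers":0.6},{"slide":[-0.08,-0.09,0],"delta_rot":[0,0,0],"fingers":0.5},{"slide":[-0.12,-0.135,0],"delta_rot":[0,0,0],"fingers":0.4},{"slide":[-0.16,-0.18,0],"delta_rot":[0,0,0],"fingers":0.4},{"slide":[-0.20,-0.225,0],"delta_rot":[0,0,0],"fingers":0.4}]'; python3 k.py
python3 - <<'E'
from h import *
from scipy.optimize import least_squares
D=[json.loads(l) for l in open("log.jsonl")]
for j,p,R in D: print(np.round(j,1),np.round(p,1))
E
```

```text
time: 2.02
position: [327.7, -255.6, 331.7]
ee_rot: [[0.369, -0.929, 0.001], [-0.929, -0.369, -0.001], [0.001, -0.001, -1.0]]
contact_force: [0.9, 0.1, -0.1]
finger_gap: 85.5
time: 2.65
position: [462.8, 13.7, 331.3]
ee_rot: [[0.37, -0.929, 0.001], [-0.929, -0.37, -0.0], [0.0, -0.001, -1.0]]
contact_force: [0.4, -0.6, 0.6]
finger_gap: 34.4
[-73.1  20.1  94.6  -0.   65.3  -4.8] [ 203.4 -511.   231.3]
[-44.4  -0.1 104.7   0.   75.4  23.9] [ 327.7 -255.6  331.7]
[-4.1  5.5 98.9 -0.  75.7 64.2] [462.8  13.7 331.3]
```

```bash
cat > kin.py <<'E'
from h import *
Rz=lambda a:Ro.from_euler('z',a,degrees=True).as_matrix();Ry=lambda a:Ro.from_euler('y',a,degrees=True).as_matrix()
def fk(j,v):
    a1,d1,L2,L3,d6=v
    A=Rz(j[0]);p=A@np.array([a1,0,d1])+A@Ry(j[1])@np.array([0,0,L2]);B=A@Ry(j[1]+j[2]);p=p+B@np.array([0,0,L3])
    R=B@Rz(j[3])@Ry(j[4])@Rz(j[5]);return p+R@np.array([0,0,d6]),R
def fit():
    D=[json.loads(l) for l in open("log.jsonl")]
    f=lambda v:np.concatenate([fk(j,v)[0]-p for j,p,R in D]+[(v-np.array([100,400,450,450,300]))*1e-3])
    s=least_squares(f,[100,400,450,450,300]);return s.x,s.fun[:-5],D
lo=np.array([-157.81,-45,.68,-89.99,4.06,-164.3]);hi=np.array([157.81,120.19,151.7,269.99,180,164.3])
def ik(P,R,j0,v):
    def f(j):
        p,r=fk(j,v);return np.r_[(p-P)/10,Ro.from_matrix(R.T@r).as_rotvec()*20]
    return least_squares(f,np.clip(j0,lo+.1,hi-.1),bounds=(lo,hi))
E
python3 - <<'E'
from kin import *
v,r,D=fit();print(v,r)
for j,p,R in D: print(fk(j,v)[1].round(3).tolist(),np.round(R,3).tolist())
E
```

```text
[ -4.0571 688.4832 466.5747 431.7805 714.8489] [-44.39   -13.8574  -0.1447 -31.7184 -33.9479   0.0161  -4.7649 -46.3179
   0.1283]
[[-0.37, 0.929, 0.0], [0.929, 0.37, -0.0], [-0.0, -0.0, -1.0]] [[0.37, -0.929, 0.0], [-0.929, -0.37, -0.0], [0.0, 0.0, -1.0]]
[[-0.369, 0.929, 0.001], [0.929, 0.369, -0.001], [-0.001, 0.001, -1.0]] [[0.369, -0.929, 0.001], [-0.929, -0.369, -0.001], [0.001, -0.001, -1.0]]
[[-0.37, 0.929, 0.001], [0.929, 0.37, -0.0], [-0.0, 0.001, -1.0]] [[0.37, -0.929, 0.001], [-0.929, -0.37, -0.0], [0.0, -0.001, -1.0]]
```

```bash
python3 - <<'E'
s=open('kin.py').read()
s=s.replace("a1,d1,L2,L3,d6=v","a1,d1,L2,L3,d6,oy=v").replace("[a1,0,d1]","[a1,oy,d1]").replace("return p+R@np.array([0,0,d6]),R","return p+R@np.array([0,0,d6]),R@np.diag([-1,-1,1])").replace("[100,400,450,450,300]","[50,478,425,425,300,50]").replace("fun[:-5]","fun[:-6]")
open('kin.py','w').write(s)
E
python3 - <<'E'
from kin import *
v,r,D=fit();print(v,r)
j0=np.array(D[-1][0])
for s in(1,-1):
  for th in (90,70,55,45,35,25):
    for seed in ([15,20,90,0,75,100*s],[15,20,90,60,75,60*s],[15,20,90,-60,75,60*s]):
      q=ik(w([-145,0,112])+Rhandle(th,s)[:,2]*19,Rhandle(th,s),np.array(seed),v)
      print(s,th,q.cost.round(3),q.x.round(0))
E
```

```text
[ -3.9138 109.7295 464.2987 432.4473 133.6645  46.5012] [ 0.103  -0.3345 -0.1306  0.6882 -0.6935  0.0025 -1.3226  0.1066  0.1284]
1 90 0.0 [  5.  31. 100.  -0.  49. 105.]
1 90 0.0 [  5.  31. 100.   0.  49. 105.]
1 90 0.0 [  5.  31. 100.  -0.  49. 105.]
1 70 0.0 [  9.  33.  97. -22.  58. 122.]
1 70 0.0 [  9.  33.  97. -22.  58. 122.]
1 70 0.0 [  9.  33.  97. -22.  58. 122.]
1 55 0.0 [ 11.  35.  96. -35.  67. 130.]
1 55 0.0 [ 11.  35.  96. -35.  67. 130.]
1 55 0.0 [ 11.  35.  96. -35.  67. 130.]
1 45 0.0 [ 12.  37.  95. -43.  74. 134.]
1 45 0.0 [ 12.  37.  95. -43.  74. 134.]
1 45 0.0 [ 12.  37.  95. -43.  74. 134.]
1 35 0.0 [ 14.  39.  95. -50.  81. 137.]
1 35 0.0 [ 14.  39.  95. -50.  81. 137.]
1 35 0.0 [ 14.  39.  95. -50.  81. 137.]
1 25 0.0 [ 14.  40.  94. -56.  88. 139.]
1 25 0.0 [ 14.  40.  94. -56.  88. 139.]
1 25 0.0 [ 14.  40.  94. -56.  88. 139.]
-1 90 0.0 [  5.  31. 100.   0.  49. -75.]
-1 90 0.0 [  5.  31. 100.   0.  49. -75.]
-1 90 0.0 [  5.  31. 100.  -0.  49. -75.]
-1 70 0.0 [  9.  33.  97. -22.  58. -58.]
-1 70 0.0 [  9.  33.  97. -22.  58. -58.]
-1 70 0.0 [  9.  33.  97. -22.  58. -58.]
-1 55 0.0 [ 11.  35.  96. -35.  67. -50.]
-1 55 0.0 [ 11.  35.  96. -35.  67. -50.]
-1 55 0.0 [ 11.  35.  96. -35.  67. -50.]
-1 45 0.0 [ 12.  37.  95. -43.  74. -46.]
-1 45 0.0 [ 12.  37.  95. -43.  74. -46.]
-1 45 0.0 [ 12.  37.  95. -43.  74. -46.]
-1 35 0.0 [ 14.  39.  95. -50.  81. -43.]
-1 35 0.0 [ 14.  39.  95. -50.  81. -43.]
-1 35 0.0 [ 14.  39.  95. -50.  81. -43.]
-1 25 0.0 [ 14.  40.  94. -56.  88. -41.]
-1 25 0.0 [ 14.  40.  94. -56.  88. -41.]
-1 25 0.0 [ 14.  40.  94. -56.  88. -41.]
```

```bash
cat >> kin.py <<'E'
def hb(a):
    c,s=np.cos(a),np.sin(a);return np.array([100-245*c+2*s,0,110+245*s+2*c])
E
python3 - <<'E'
from kin import *
R=Rhandle(40);g=w(hb(0));print(g)
rel(g-R[:,2]*80,R); rel(g+R[:,2]*19,R)
E
```

```text
[557.6593  93.2544 112.    ]
slide [-0.0911 -0.1495  0.1679] rot [-0.2411  0.8497  0.5152]
slide [-0.0265 -0.1098  0.2316] rot [-0.2411  0.8497  0.5152]
```

```bash

python3 -m inch '[{"slide":[-0.03,-0.05,0],"delta_rot":[-0.04,0.14,0.085],"fingers":0.4},{"slide":[-0.06,-0.1,0],"delta_rot":[-0.08,0.28,0.17],"fingers":0.4},{"slide":[-0.091,-0.15,0],"delta_rot":[-0.12,0.42,0.255],"fingers":0.4},{"slide":[-0.091,-0.15,0.02],"delta_rot":[-0.16,0.56,0.34],"fingers":0.4},{"slide":[-0.091,-0.15,0.04],"delta_rot":[-0.2,0.7,0.43],"fingers":0.4}]'; python3 k.py
python3 - <<'E'
from kin import *
v,r,D=fit();print(v,np.abs(r).max())
R=Rhandle(40);g=w(hb(0))
rel(g-R[:,2]*80,R)
E
```

```text
time: 3.28
position: [568.1, 152.8, 290.5]
ee_rot: [[-0.042, -0.996, -0.081], [-0.747, 0.085, -0.659], [0.663, 0.033, -0.747]]
contact_force: [0.4, -0.5, -0.8]
finger_gap: 34.2
[ -8.442  225.4928 477.6345 435.7233 261.6337  46.0407] 3.368372818098294
slide [-0.0849 -0.0042  0.0944] rot [-0.0392  0.1452  0.0843]
```

```bash

python3 -m inch '[{"slide":[-0.04,-0.002,0.045],"delta_rot":[-0.039,0.145,0.084],"fingers":0.4},{"slide":[-0.085,-0.004,0.094],"delta_rot":[-0.039,0.145,0.084],"fingers":0.4},{"slide":[-0.085,-0.004,0.094],"delta_rot":[-0.039,0.145,0.084],"fingers":0.4},{"slide":[-0.085,-0.004,0.094],"delta_rot":[-0.039,0.145,0.084],"fingers":0.4}]'; python3 k.py
python3 - <<'E'
from kin import *
v,r,D=fit();print(v,np.abs(r).max())
R=Rhandle(40);g=w(hb(0))
rel(g+R[:,2]*19,R)
for n in("wrist","scene"):
  p=optics.get_image(n);cv2.imwrite(f"pics/{n}1.png",p["img"])
  print([(x["p"],x["position"]) for x in finder.tip_of("handle",p)], g)
E
```

```text
time: 3.78
position: [568.5, 153.7, 166.6]
ee_rot: [[-0.11, -0.985, -0.13], [-0.638, 0.17, -0.751], [0.762, 0.0, -0.647]]
contact_force: [-0.5, -0.4, 0.2]
finger_gap: 34.2
[ -9.3877 232.2667 472.9821 437.5087 263.4     46.147 ] 4.105116359600174
slide [-0.0018  0.0004  0.1011] rot [-0.0007  0.0058  0.0011]
[(0.57, [560.2, 93.1, 110.9])] [557.6593  93.2544 112.    ]
[(0.82, [557.1, 94.3, 110.4])] [557.6593  93.2544 112.    ]
```

View pics/wrist1.png

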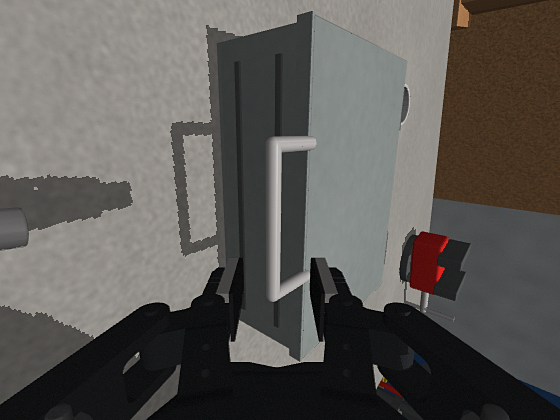

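View pics/scene1.png

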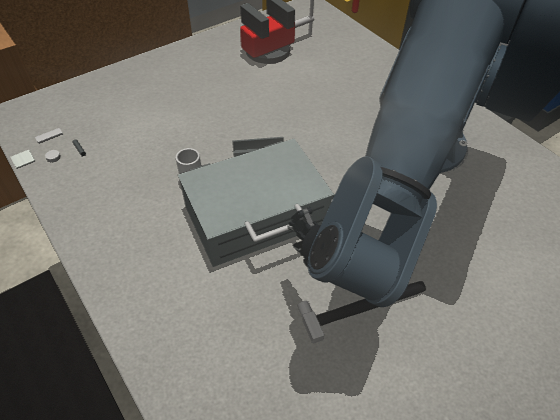

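```bash
python3 - <<'E'
from kin import *
o=robot.get_obs()
for n in("scene","wrist"):
    p=optics.get_image(n);print(n,proj(p,[o["position"],w(hb(0)),w(hb(0)+[0,60,0]),w(hb(0)-[0,60,0])]))
E
```

```text
scene [[294.7334 234.5484]
 [281.1494 229.1176]
 [255.5684 238.7357]
 [305.9405 219.7965]]
wrist [[275.4852 270.2823]
 [273.3552 222.274 ]
 [273.2682 142.8858]
 [273.4303 290.9238]]
```

```bash

python3 -m inch '[{"slide":[-0.001,0,0.035],"delta_rot":[0,0,0],"fingers":0.4},{"slide":[-0.002,0,0.07],"delta_rot":[0,0,0],"fingers":0.4},{"slide":[-0.002,0,0.098],"delta_rot":[0,0,0],"fingers":0.4},{"slide":[-0.002,0,0.098],"delta_rot":[0,0,0],"fingers":0.4}]'
python3 -m inch '[{"slide":[0,0,0],"delta_rot":[0,0,0],"fingers":0},{"slide":[0,0,0],"delta_rot":[0,0,0],"fingers":0},{"slide":[0,0,0],"delta_rot":[0,0,0],"fingers":0},{"slide":[0,0,0],"delta_rot":[0,0,0],"fingers":0}]';python3 k.py
python3 - <<'E'
from kin import *
o=robot.get_obs();g=np.array(o["position"])-np.array(o["ee_rot"])[:,2]*19;print(tobox(g),hb(0))
E
```

```text
time: 4.58
position: [554.4, 80.1, 99.2]
ee_rot: [[-0.108, -0.985, -0.134], [-0.637, 0.172, -0.752], [0.764, 0.004, -0.646]]
contact_force: [-0.1, -0.1, 0.1]
finger_gap: 34.0
time: 5.08
position: [555.6, 81.8, 100.8]
ee_rot: [[-0.109, -0.986, -0.13], [-0.637, 0.17, -0.752], [0.763, 0.001, -0.646]]
contact_force: [-1.1, 0.4, 7.1]
finger_gap: 9.8
[-147.9      -0.0746  113.1081] [-145.    0.  112.]
```

```bash
cat > arc.py <<'E'
from kin import *
import sys
# args: a0 (current est), list of angles ; pitch per angle = 40+22*a/1.08
a0=float(sys.argv[1]);A=[float(x) for x in sys.argv[2:]]
o=robot.get_obs();R0=np.array(o["ee_rot"]);P0=np.array(o["position"])
off=np.array([0,0,17.]) if a0>=0 else None
e=R0.T@(P0-w(hb(a0)));print("off in tool",e)
for a in A:
    R=Rhandle(40+22*a/1.08);T=w(hb(a))+R@e
    print(a,"slide",(R0.T@(T-P0)/1000).round(4),"rot",Ro.from_matrix(R0.T@R).as_rotvec().round(4))
E
python3 arc.py 0 .04 .08 .13 .18 .23
```

```text
off in tool [-1.0289  0.0694 16.0709]
0.04 slide [ 0.0075  0.     -0.0061] rot [-0.0012 -0.0096  0.0017]
0.08 slide [ 0.0152  0.     -0.012 ] rot [-0.0012 -0.0238  0.0017]
0.13 slide [ 0.0251  0.     -0.0188] rot [-0.0011 -0.0416  0.0017]
0.18 slide [ 0.0353  0.     -0.0251] rot [-0.0011 -0.0594  0.0017]
0.23 slide [ 0.0458  0.0001 -0.0309] rot [-0.0011 -0.0772  0.0018]
```

```bash

python3 -m inch '[{"slide":[0.0075,0,-0.006],"delta_rot":[0,-0.01,0],"fingers":0},{"slide":[0.015,0,-0.012],"delta_rot":[0,-0.024,0],"fingers":0},{"slide":[0.025,0,-0.019],"delta_rot":[0,-0.042,0],"fingers":0},{"slide":[0.0353,0,-0.025],"delta_rot":[0,-0.059,0],"fingers":0},{"slide":[0.0458,0,-0.031],"delta_rot":[0,-0.077,0],"fingers":0}]'
python3 arc.py .23 .23 .29 .35 .41 .47 .53
```

```text
time: 5.7
position: [554.6, 76.6, 154.9]
ee_rot: [[-0.118, -0.986, -0.121], [-0.696, 0.169, -0.698], [0.708, 0.001, -0.706]]
contact_force: [4.8, 4.0, -7.0]
finger_gap: 9.8
off in tool [-2.0449  0.2139 16.2162]
0.23 slide [0.0001 0.     0.    ] rot [-0.0009  0.0042  0.0027]
0.29 slide [ 0.0125  0.     -0.0073] rot [-0.0008 -0.0171  0.0027]
0.35 slide [ 0.0254  0.0001 -0.0138] rot [-0.0008 -0.0385  0.0027]
0.41 slide [ 0.0386  0.0001 -0.0195] rot [-0.0008 -0.0598  0.0027]
0.47 slide [ 0.0521  0.0001 -0.0245] rot [-0.0008 -0.0811  0.0027]
0.53 slide [ 0.0659  0.0002 -0.0285] rot [-0.0007 -0.1025  0.0027]
```

```bash

python3 -m inch '[{"slide":[0.0125,0,-0.0073],"delta_rot":[0,-0.02,0],"fingers":0},{"slide":[0.0254,0,-0.0138],"delta_rot":[0,-0.04,0],"fingers":0},{"slide":[0.0386,0,-0.0195],"delta_rot":[0,-0.06,0],"fingers":0},{"slide":[0.052,0,-0.0245],"delta_rot":[0,-0.082,0],"fingers":0},{"slide":[0.066,0,-0.0285],"delta_rot":[0,-0.103,0],"fingers":0}]'
python3 arc.py .52 .53 .59 .65 .71 .77 .83
python3 - <<'E'
from kin import *
p=optics.get_image("scene");cv2.imwrite("pics/s2.png",p["img"])
E
```

```text
time: 6.32
position: [550.0, 51.7, 222.5]
ee_rot: [[-0.13, -0.986, -0.107], [-0.765, 0.169, -0.621], [0.63, 0.001, -0.776]]
contact_force: [-0.0, 12.3, 0.9]
finger_gap: 10.0
off in tool [-0.0405  0.3978 14.1567]
0.53 slide [ 0.0023  0.     -0.0009] rot [-0.0008  0.0021  0.0028]
0.59 slide [ 0.016   0.0001 -0.0055] rot [-0.0008 -0.0193  0.0028]
0.65 slide [ 0.0299  0.0001 -0.0093] rot [-0.0008 -0.0406  0.0028]
0.71 slide [ 0.044   0.0001 -0.0122] rot [-0.0007 -0.0619  0.0028]
0.77 slide [ 0.0582  0.0002 -0.0143] rot [-0.0007 -0.0832  0.0028]
0.83 slide [ 0.0726  0.0002 -0.0155] rot [-0.0007 -0.1046  0.0028]
```

View pics/s2.png

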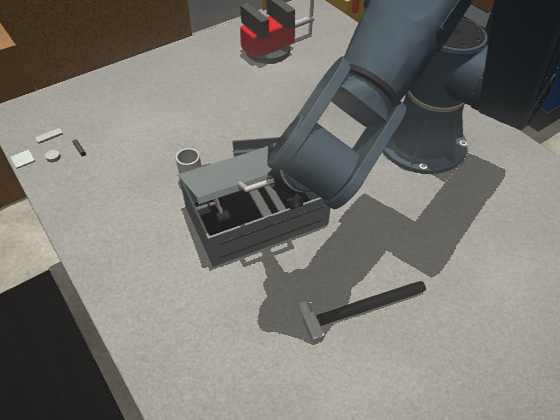

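```bash

python3 -m inch '[{"slide":[0.016,0,-0.0065],"delta_rot":[0,-0.02,0],"fingers":0},{"slide":[0.030,0,-0.0108],"delta_rot":[0,-0.04,0],"fingers":0},{"slide":[0.044,0,-0.0142],"delta_rot":[0,-0.062,0],"fingers":0},{"slide":[0.058,0,-0.0163],"delta_rot":[0,-0.083,0],"fingers":0},{"slide":[0.0725,0,-0.0175],"delta_rot":[0,-0.105,0],"fingers":0}]'
python3 arc.py .82 .83 .89 .94 .98 1.02 1.05 1.08 1.1
```

```text
time: 7.0
position: [541.4, 5.6, 281.4]
ee_rot: [[-0.14, -0.985, -0.097], [-0.824, 0.171, -0.54], [0.548, 0.004, -0.836]]
contact_force: [-2.8, 4.4, -6.0]
finger_gap: 9.5
off in tool [ 3.2637  0.9167 12.9996]
0.83 slide [ 0.0024 -0.     -0.0004] rot [ 0.003  -0.0029  0.0031]
0.89 slide [ 0.0167  0.     -0.0021] rot [ 0.003  -0.0243  0.0031]
0.94 slide [ 0.0287  0.0001 -0.0029] rot [ 0.003  -0.042   0.0031]
0.98 slide [ 0.0383  0.0001 -0.003 ] rot [ 0.0031 -0.0563  0.003 ]
1.02 slide [ 0.0479  0.0001 -0.0028] rot [ 0.0031 -0.0705  0.003 ]
1.05 slide [ 0.0551  0.0002 -0.0024] rot [ 0.0031 -0.0812  0.003 ]
1.08 slide [ 0.0623  0.0002 -0.0018] rot [ 0.0031 -0.0918  0.003 ]
1.1 slide [ 0.0671  0.0002 -0.0013] rot [ 0.0031 -0.0989  0.003 ]
```

```bash

python3 -m inch '[{"slide":[0.0125,0,-0.0020],"delta_rot":[0,-0.024,0],"fingers":0},{"slide":[0.025,0,-0.003],"delta_rot":[0,-0.042,0],"fingers":0},{"slide":[0.036,0,-0.003],"delta_rot":[0,-0.056,0],"fingers":0},{"slide":[0.045,0,-0.003],"delta_rot":[0,-0.07,0],"fingers":0},{"slide":[0.052,0,-0.0025],"delta_rot":[0,-0.081,0],"fingers":0}]'
python3 arc.py 1.05 1.06 1.07 1.08 1.09 1.1
python3 - <<'E'
from kin import *
p=optics.get_image("scene");cv2.imwrite("pics/s3.png",p["img"])
E
```

```text
time: 7.62
position: [533.8, -36.0, 312.3]
ee_rot: [[-0.148, -0.985, -0.087], [-0.865, 0.171, -0.472], [0.48, 0.005, -0.877]]
contact_force: [-8.2, 7.4, 0.3]
finger_gap: 9.7
off in tool [ 0.4352  1.3261 12.9984]
1.06 slide [ 0.0024 -0.0001 -0.    ] rot [ 0.0045 -0.0047  0.0025]
1.07 slide [ 0.0048 -0.     -0.    ] rot [ 0.0045 -0.0082  0.0025]
1.08 slide [ 0.0072 -0.      0.    ] rot [ 0.0045 -0.0118  0.0025]
1.09 slide [ 0.0096 -0.      0.0001] rot [ 0.0045 -0.0153  0.0025]
1.1 slide [ 0.012  -0.      0.0002] rot [ 0.0045 -0.0189  0.0025]
```

View pics/s3.png

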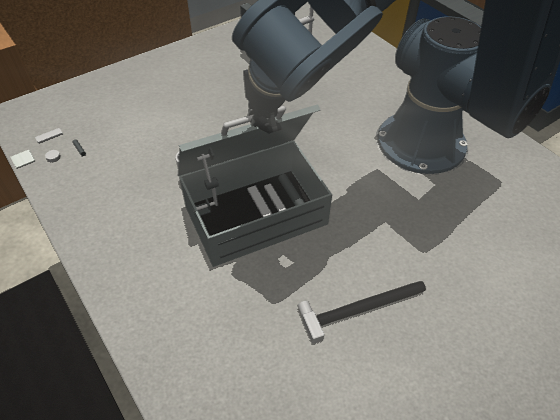

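```bash

python3 -m inch '[{"slide":[0.003,-0.0005,0],"delta_rot":[0,-0.005,0],"fingers":0},{"slide":[0.006,-0.001,0],"delta_rot":[0,-0.01,0],"fingers":0},{"slide":[0.008,-0.001,0],"delta_rot":[0,-0.012,0],"fingers":0},{"slide":[0.009,-0.001,0],"delta_rot":[0,-0.012,0],"fingers":0}]'
python3 - <<'E'
from kin import *
o=robot.get_obs();print(np.array(o["ee_rot"])[:,0]@o["contact_force"])
E
```

```text
time: 8.18
position: [532.8, -41.5, 315.2]
ee_rot: [[-0.148, -0.985, -0.087], [-0.873, 0.171, -0.457], [0.465, 0.008, -0.885]]
contact_force: [-10.3, 24.2, -3.5]
finger_gap: 9.8
-21.185045721096298
```

```bash
cat > look.py <<'E'
from kin import *
import sys
t=sys.argv[1]
p=optics.get_image("scene")
for n in ("knuckle","handle"):
    r=finder.tip_of(n,p);print(n,[(x["p"],x["position"],tobox(x["position"]).round(1)) for x in r[:2]])
im=p["img"]
for a,q in (([17,100,156],(0,0,255)),(hb(1.08),(0,255,0)),(hb(0),(0,255,0))):
    u=proj(p,[w(a)])[0];print(u)
cv2.imwrite(f"pics/{t}.png",cv2.resize(im[90:280,140:370],None,fx=3,fy=3,interpolation=cv2.INTER_CUBIC))
E
python3 look.py s4
```

```text
knuckle [(0.79, [628.6, -80.7, 156.4], array([ 14.2,  99.7, 156.4]))]
handle [(0.94, [532.3, -37.2, 327.1], array([-12.1,  -2.6, 327.1]))]
[208.5981 179.5633]
[253.2589 114.1996]
[281.1494 229.1176]
```

View pics/s4.png

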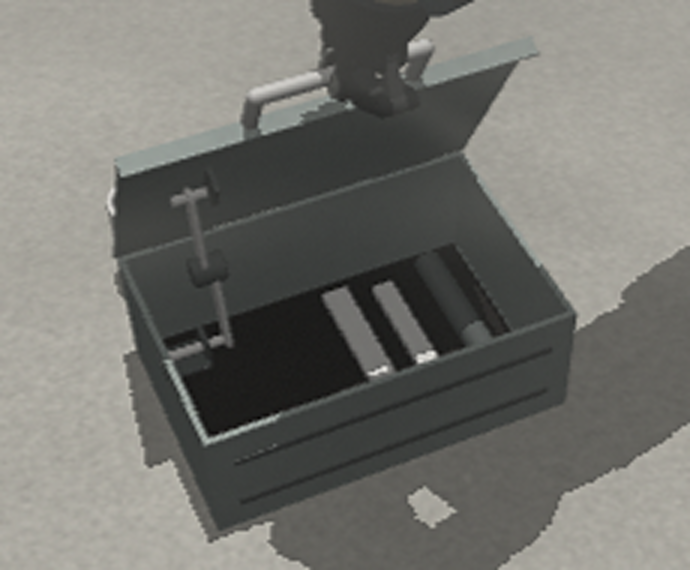

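```bash

python3 -m inch '[{"slide":[-0.003,0,0],"delta_rot":[0,0,0],"fingers":0},{"slide":[-0.005,0,0],"delta_rot":[0,0,0],"fingers":0},{"slide":[-0.005,0,0],"delta_rot":[0,0,0],"fingers":0}]'
python3 -m inch '[{"slide":[-0.002,0,0],"delta_rot":[0,0,0],"fingers":0},{"slide":[-0.003,0,0],"delta_rot":[0,0,0],"fingers":0}]'
```

```text
time: 8.7
position: [533.1, -39.7, 314.3]
ee_rot: [[-0.148, -0.985, -0.088], [-0.869, 0.172, -0.463], [0.471, 0.008, -0.882]]
contact_force: [-15.1, 4.7, 4.9]
finger_gap: 9.5
time: 8.95
position: [533.2, -38.9, 314.0]
ee_rot: [[-0.149, -0.985, -0.089], [-0.867, 0.174, -0.467], [0.475, 0.008, -0.88]]
contact_force: [-19.7, -8.2, 10.6]
finger_gap: 9.7
```

```bash

python3 -m inch '[{"slide":[0.001,0,0],"delta_rot":[0,0,0],"fingers":0.4},{"slide":[0.001,0,0],"delta_rot":[0,0,0],"fingers":0.4},{"slide":[0.001,0,0],"delta_rot":[0,0,0],"fingers":0.4}]'
python3 -m inch '[{"slide":[0.0,0,-0.03],"delta_rot":[0,0,0],"fingers":0.4},{"slide":[0.0,0,-0.07],"delta_rot":[0,0,0],"fingers":0.4},{"slide":[0,0,-0.12],"delta_rot":[0,0,0],"fingers":0.4}]'
python3 k.py; python3 look.py s5
```

```text
time: 9.32
position: [536.0, -38.1, 312.9]
ee_rot: [[-0.149, -0.985, -0.082], [-0.87, 0.17, -0.463], [0.471, 0.002, -0.882]]
contact_force: [0.6, -0.3, 1.2]
finger_gap: 34.1
time: 9.7
position: [545.6, 18.0, 419.3]
ee_rot: [[-0.148, -0.985, -0.084], [-0.87, 0.17, -0.464], [0.471, 0.004, -0.882]]
contact_force: [1.1, 0.2, -0.1]
finger_gap: 34.1
knuckle [(0.52, [625.0, -82.0, 158.3], array([ 16.1,  96.4, 158.3]))]
handle [(0.64, [533.3, -32.0, 324.7], array([-17.4,  -2.5, 324.7]))]
[208.5981 179.5633]
[253.2589 114.1996]
[281.1494 229.1176]
```

View pics/s5.png

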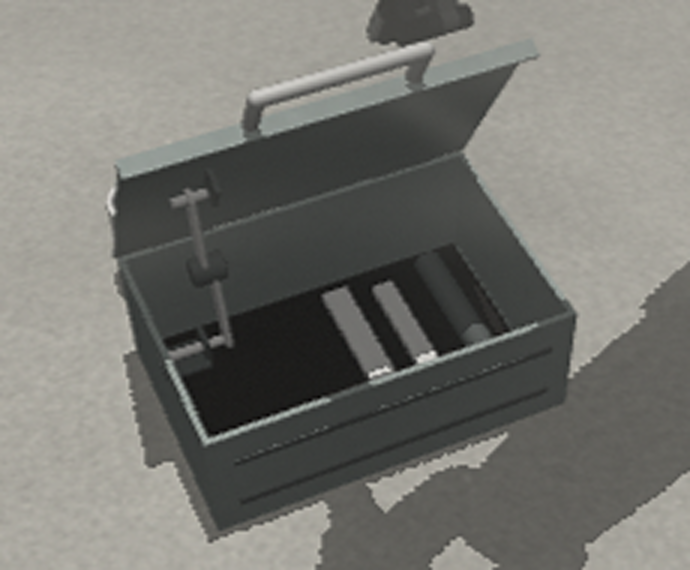

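```bash
cat > stay.py <<'E'
from kin import *
P=np.array([0,95.])
def U(a,r,h): c,s=np.cos(a),np.sin(a);return np.array([100-r*c+h*s,110+r*s+h*c])
def D(q): return 128*np.sin((np.pi-abs(2.66-q))/2)
s=least_squares(lambda v:[np.hypot(*(U(0,*v)-P))-D(0),np.hypot(*(U(1.08,*v)-P))-128],[80,-5])
r,h=s.x
from scipy.optimize import brentq
def st(q):
    d=D(q);a=brentq(lambda a:np.hypot(*(U(a,r,h)-P))-d,-.2,1.0799) if d<128 else 1.08
    u=U(a,r,h);e=(u-P)/np.hypot(*(u-P));n=np.array([-e[1],e[0]])
    if q>2.66:n=-n
    return a,P+e*d/2+n*np.sqrt(max(64**2-d*d/4,0)),u
E
python3 - <<'E'
from stay import *
print(s.x,s.cost)
for q in(2.77,2.66,2.5,2.4,2.3,2.2,2.1,2.0,1.9,1.7,1.0,0.01): 
    a,k,u=st(q);print(q,a,k,u)
v,rr,DD=fit();print(v,np.abs(rr).max())
j0=np.array(DD[-1][0]);print(j0)
K=w([17,100,156])
for sg in(1,-1):
  for th in(45,50,55):
    R=Rknuck(th,sg)
    for back in(100,-19):
      q=ik(K-R[:,2]*back,R,np.r_[j0[:5],j0[5]+(-90*sg)],v);q2=ik(K-R[:,2]*back,R,np.r_[j0[:5],j0[5]+(90*sg)],v)
      print(sg,th,back,q.cost.round(3),q.x.round(0),q2.cost.round(3),q2.x.round(0))
E
```

```text
[98.1095 15.4663] 0.0
2.77 1.0774914298165383 [ 36.5751 147.5192] [ 67.1636 203.7361]
2.66 1.08 [ 33.6994 149.4091] [ 67.3989 203.8182]
2.5 1.0746971708688544 [ 29.0959 152.0038] [ 66.9018 203.644 ]
2.4 1.066034430235929 [ 25.963  153.4972] [ 66.0919 203.3537]
2.3 1.05332983689485 [ 22.6356 154.8634] [ 64.9086 202.9154]
2.2 1.0366762723310095 [ 19.1192 156.0775] [ 63.3662 202.3182]
2.1 1.0161917089694845 [ 15.4222 157.1141] [ 61.4829 201.5484]
2.0 0.9920156440508826 [ 11.5568 157.9479] [ 59.2811 200.5906]
1.9 0.9643051853476244 [  7.5385 158.5545] [ 56.7867 199.4276]
1.7 0.8989735232751835 [ -0.8787 158.994 ] [ 51.0406 196.4156]
1.0 0.5857255968073087 [-31.5013 150.7106] [ 26.7941 177.1236]
0.01 0.006283236613113518 [-60.9548 114.5067] [  1.9896 126.0825]
[ -6.8443 239.7554 465.1018 438.5632 263.1754  45.9399] 9.79842246307544
[  9.3659  17.8016  76.002  -26.4842  95.6871 108.673 ]
1 45 100 0.0 [ 10.  40.  74. -42.  86.  31.] 0.0 [ 10.  40.  74. -42.  86.  31.]
1 45 -19 0.0 [  4.  42.  83. -46.  74.  35.] 0.0 [  4.  42.  83. -46.  74.  35.]
1 50 100 0.0 [  9.  38.  75. -38.  83.  29.] 0.0 [  9.  38.  75. -38.  83.  29.]
1 50 -19 0.0 [  2.  41.  84. -42.  71.  32.] 0.0 [  2.  41.  84. -42.  71.  32.]
1 55 100 0.0 [  6.  36.  76. -34.  81.  26.] 0.0 [  6.  36.  76. -34.  81.  26.]
1 55 -19 0.0 [  1.  39.  84. -37.  69.  28.] 0.0 [  1.  39.  84. -37.  69.  28.]
-1 45 100 99.52 [  3.  39.  68. -27.  86. 164.] 0.0 [  10.   40.   74.  -42.   86. -149.]
-1 45 -19 93.034 [ -7.  37.  82. -22.  66. 164.] 0.0 [   4.   42.   83.  -46.   74. -145.]
-1 50 100 86.152 [  0.  35.  72. -22.  81. 164.] 0.0 [   9.   38.   75.  -38.   83. -151.]
-1 50 -19 78.951 [ -8.  35.  84. -18.  63. 164.] 0.0 [   2.   41.   84.  -42.   71. -148.]
-1 55 100 72.781 [ -2.  33.  75. -17.  77. 164.] 0.0 [   6.   36.   76.  -34.   81. -154.]
-1 55 -19 65.58 [-10.  34.  85. -15.  61. 164.] 0.0 [   1.   39.   84.  -37.   69. -152.]
```

```bash
sed -i 's/\[80,-5\]/[131,-12]/' stay.py; python3 - <<'E'
from stay import *
print(s.x,s.cost)
for q in(2.77,2.66,2.5,2.4,2.3,2.2,2.1,2.0,1.9,1.7,1.0,0.01): 
    a,k,u=st(q);print(q,round(a,3),k,u,"edge",U(a,200,0))
R=Rknuck(47,1);K=w([17,100,156])
rel(K-R[:,2]*130,R); rel(w(tobox(np.array(robot.get_obs()["position"]))+[-150,60,0]),R)
E
```

```text
[130.2632 -11.0113] 8.892040123651245e-27
2.77 1.078 [ 17.7617 156.486 ] [ 28.6661 219.5502] edge [  5.3716 286.1972]
2.66 1.08 [ 14.4459 157.3484] [ 28.8917 219.6967] edge [  5.7343 286.3916]
2.5 1.076 [  9.2215 158.3322] [ 28.4151 219.3863] edge [  4.9678 285.9798]
2.4 1.069 [  5.7217 158.7437] [ 27.6385 218.8741] edge [  3.7178 285.299 ]
2.3 1.058 [  2.0507 158.9671] [ 26.5039 218.1114] edge [  1.8898 284.2825]
2.2 1.044 [ -1.781  158.9752] [ 25.0249 217.091 ] edge [ -0.4963 282.9176]
2.1 1.027 [ -5.7592 158.7403] [ 23.2192 215.8039] edge [ -3.4148 281.1881]
2.0 1.007 [ -9.867  158.2348] [ 21.1084 214.2395] edge [ -6.8343 279.0752]
1.9 0.984 [-14.084  157.4311] [ 18.7176 212.3862] edge [-10.7178 276.558 ]
1.7 0.929 [-22.7465 154.8214] [ 13.213  207.7639] edge [-19.7049 270.2209]
1.0 0.657 [-51.86   132.5039] [ -9.8852 180.8166] edge [-58.3898 232.1174]Traceback (most recent call last):
  File "<stdin>", line 4, in <module>
  File "stay.py", line 9, in st
    d=D(q);a=brentq(lambda a:np.hypot(*(U(a,r,h)-P))-d,-.2,1.0799) if d<128 else 1.08
             ~~~~~~^^^^^^^^^^^^^^^^^^^^^^^^^^^^^^^^^^^^^^^^^^^^^^^
    r = _zeros._brentq(f, a, b, xtol, rtol, maxiter, args, full_output, disp)
ValueError: f(a) and f(b) must have different signs
```

```bash
python3 - <<'E'
from stay import *
R=Rknuck(47,1);K=w([17,100,156])
o=robot.get_obs();print(tobox(o["position"]),tobox(K-R[:,2]*130))
rel(w([-160,60,400]),R); rel(K-R[:,2]*130,R)
E
```

```text
[-69.3195   1.7588 420.262 ] [-71.6598 100.     251.076 ]
slide [-0.0894 -0.0585 -0.0246] rot [-0.2071  0.2034 -1.5592]
slide [-0.0813 -0.0981  0.1485] rot [-0.2071  0.2034 -1.5592]
```

```bash

python3 -m inch '[{"slide":[-0.03,-0.02,-0.01],"delta_rot":[-0.023,0.023,-0.173],"fingers":0.6},{"slide":[-0.06,-0.04,-0.02],"delta_rot":[-0.046,0.045,-0.346],"fingers":0.6},{"slide":[-0.089,-0.058,-0.025],"delta_rot":[-0.069,0.068,-0.52],"fingers":0.6},{"slide":[-0.089,-0.058,-0.025],"delta_rot":[-0.092,0.09,-0.693],"fingers":0.6},{"slide":[-0.089,-0.058,-0.025],"delta_rot":[-0.115,0.113,-0.866],"fingers":0.6}]'
python3 k.py
python3 - <<'E'
from stay import *
R=Rknuck(47,1);K=w([17,100,156])
rel(K-R[:,2]*130,R)
E
```

```text
time: 10.48
position: [618.4, 96.4, 396.6]
ee_rot: [[0.667, -0.728, -0.159], [-0.661, -0.48, -0.577], [0.343, 0.49, -0.801]]
contact_force: [-0.4, -0.2, 0.7]
finger_gap: 51.4
slide [ 0.028  -0.0453  0.166 ] rot [-0.0869  0.0942 -0.6847]
```

```bash

python3 -m inch '[{"slide":[0,-0.02,0.02],"delta_rot":[-0.022,0.024,-0.172],"fingers":0.6},{"slide":[0.01,-0.04,0.05],"delta_rot":[-0.044,0.047,-0.343],"fingers":0.6},{"slide":[0.02,-0.045,0.09],"delta_rot":[-0.066,0.071,-0.515],"fingers":0.6},{"slide":[0.028,-0.045,0.13],"delta_rot":[-0.087,0.094,-0.685],"fingers":0.6},{"slide":[0.028,-0.045,0.166],"delta_rot":[-0.087,0.094,-0.685],"fingers":0.6}]'
python3 k.py
python3 - <<'E'
from stay import *
R=Rknuck(47,1)
for n in("wrist","scene","top"):
  p=optics.get_image(n);cv2.imwrite(f"pics/{n}6.png",p["img"])
  print([(x["p"],x["position"],tobox(x["position"]).round(1)) for x in finder.tip_of("knuckle",p)],proj(p,[w([17,100,156])]))
K=w([17,100,156])
rel(K-R[:,2]*130,R); rel(K-R[:,2]*-17,R)
E
```

```text
time: 11.1
position: [642.8, 2.6, 250.5]
ee_rot: [[0.985, -0.128, -0.118], [-0.174, -0.721, -0.671], [0.001, 0.681, -0.732]]
contact_force: [1.5, 0.2, -0.1]
finger_gap: 51.2
[(0.55, [629.3, -83.9, 155.6], array([ 17.2, 101. , 155.6]))] [[277.9816 206.6188]]
[(0.45, [626.5, -77.7, 157.2], array([ 11.6,  97.1, 157.2]))] [[208.5981 179.5633]]
[] [[362.3642 150.2867]]
slide [-0.0005 -0.0015  0.0029] rot [-0.0026 -0.0024 -0.0081]
slide [-0.0009 -0.0011  0.1499] rot [-0.0026 -0.0024 -0.0081]
```

View pics/wrist6.png

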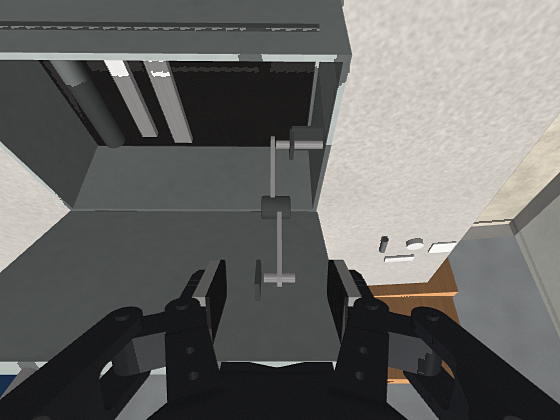

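View pics/scene6.png

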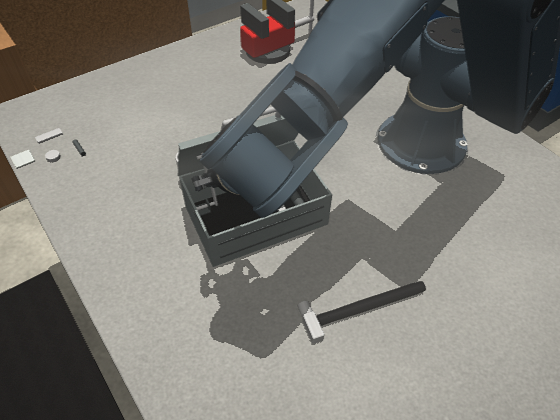

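```bash

python3 -m inch '[{"slide":[0,0,0.04],"delta_rot":[0,0,-0.008],"fingers":0.6},{"slide":[-0.001,-0.001,0.08],"delta_rot":[0,0,-0.008],"fingers":0.6},{"slide":[-0.001,-0.001,0.12],"delta_rot":[0,0,-0.008],"fingers":0.6},{"slide":[-0.001,-0.001,0.147],"delta_rot":[0,0,-0.008],"fingers":0.6},{"slide":[-0.001,-0.001,0.149],"delta_rot":[0,0,-0.008],"fingers":0.6}]'
python3 -m inch '[{"slide":[0,0,0],"delta_rot":[0,0,0],"fingers":0},{"slide":[0,0,0],"delta_rot":[0,0,0],"fingers":0},{"slide":[0,0,0],"delta_rot":[0,0,0],"fingers":0},{"slide":[0,0,0],"delta_rot":[0,0,0],"fingers":0}]'
python3 - <<'E'
from stay import *
p=optics.get_image("wrist");cv2.imwrite("pics/w7.png",p["img"])
o=robot.get_obs();R0=np.array(o["ee_rot"]);P0=np.array(o["position"]);g=P0-R0[:,2]*19;print(tobox(g))
k0=st(2.77)[1]
for q in(2.66,2.5,2.3,2.1,1.9,1.75,1.6):
    a,k,u=st(q);d=k-k0;print(q,(R0.T@(RB@np.array([d[0],0,d[1]]))/1000).round(4))
E
```

```text
time: 12.02
position: [625.6, -95.3, 143.1]
ee_rot: [[0.985, -0.125, -0.117], [-0.171, -0.722, -0.671], [-0.001, 0.681, -0.733]]
contact_force: [0.0, 0.1, 0.5]
finger_gap: 51.1
time: 12.52
position: [625.2, -93.6, 145.0]
ee_rot: [[0.985, -0.126, -0.116], [-0.171, -0.722, -0.671], [0.0, 0.681, -0.732]]
contact_force: [-9.2, 5.6, 7.4]
finger_gap: 25.0
[ 14.5942  98.6297 158.8815]
2.66 [ 0.     -0.0018 -0.0029]
2.5 [ 0.     -0.005  -0.0072]
2.3 [ 0.     -0.0098 -0.0125]
2.1 [ 0.     -0.0157 -0.0177]
1.9 [ 0.     -0.0227 -0.0224]
1.75 [ 0.     -0.0287 -0.0254]
1.6 [ 0.     -0.0353 -0.028 ]
```

View pics/w7.png

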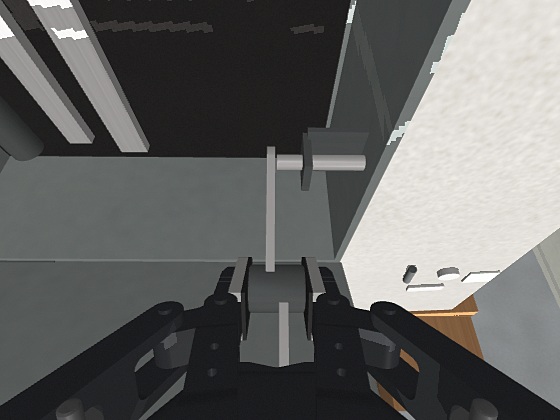

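```bash

python3 -m inch '[{"slide":[-0.001,-0.002,-0.003],"delta_rot":[0,0,0],"fingers":0},{"slide":[-0.001,-0.005,-0.0072],"delta_rot":[0,0,0],"fingers":0},{"slide":[-0.001,-0.0075,-0.01],"delta_rot":[0,0,0],"fingers":0},{"slide":[-0.001,-0.0098,-0.0125],"delta_rot":[0,0,0],"fingers":0},{"slide":[-0.001,-0.0127,-0.0151],"delta_rot":[0,0,0],"fingers":0}]'
python3 look.py s8
```

```text
time: 13.2
position: [628.3, -76.3, 146.5]
ee_rot: [[0.985, -0.125, -0.116], [-0.17, -0.72, -0.672], [0.001, 0.682, -0.731]]
contact_force: [0.9, -14.0, -6.7]
finger_gap: 24.9
knuckle []
handle [(0.82, [533.3, -32.1, 323.9], array([-17.3,  -2.5, 323.9]))]
[208.5981 179.5633]
[253.2589 114.1996]
[281.1494 229.1176]
```

View pics/s8.png

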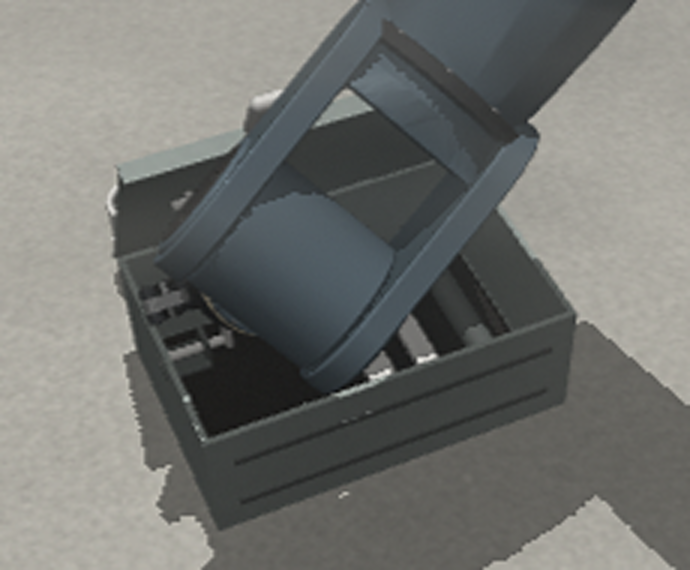

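```bash

python3 -m inch '[{"slide":[0,-0.003,-0.0026],"delta_rot":[0,0,0],"fingers":0},{"slide":[0,-0.0065,-0.005],"delta_rot":[0,0,0],"fingers":0},{"slide":[0,-0.010,-0.0073],"delta_rot":[0,0,0],"fingers":0},{"slide":[0,-0.016,-0.0103],"delta_rot":[0,0,0],"fingers":0},{"slide":[0,-0.0226,-0.0129],"delta_rot":[0,0,0],"fingers":0}]'
python3 - <<'E'
from stay import *
o=robot.get_obs();R0=np.array(o["ee_rot"]);P0=np.array(o["position"]);g=P0-R0[:,2]*19;print(tobox(g))
for q in(1.9,1.8,1.7,1.6,1.5):print(q,st(q)[:2])
p=optics.get_image("scene");print([tobox(x["position"]) for x in finder.tip_of("handle",p)[:1]],[hb(a) for a in(.85,.9,.95,1)])
E
```

```text
time: 13.98
position: [632.8, -51.6, 141.0]
ee_rot: [[0.985, -0.125, -0.115], [-0.17, -0.72, -0.673], [0.001, 0.683, -0.731]]
contact_force: [2.6, -15.4, -4.0]
finger_gap: 24.5
[-28.1157  98.8301 154.9046]
1.9 (0.9841286038444561, array([-14.084 , 157.4311]))
1.8 (0.9580486574430075, array([-18.3862, 156.3021]))
1.7 (0.9291380956394012, array([-22.7465, 154.8214]))
1.6 (0.8975098950501176, array([-27.1344, 152.9631]))
1.5 (0.8632783998611173, array([-31.5156, 150.7025]))
[array([-42.8978,  -3.7057, 311.    ])] [array([-60.1933,   0.    , 295.3837]), array([-50.7278,   0.    , 303.1583]), array([-40.8855,   0.    , 310.4502]), array([-30.6911,   0.    , 317.241 ])]
```

```bash

python3 -m inch '[{"slide":[0,0,0],"delta_rot":[0,0,0],"fingers":0.6},{"slide":[0,0,0],"delta_rot":[0,0,0],"fingers":0.6},{"slide":[0,0,0],"delta_rot":[0,0,0],"fingers":0.6}]'
python3 -m inch '[{"slide":[0.0,0,-0.03],"delta_rot":[0,0,0],"fingers":0.6},{"slide":[0.0,0,-0.07],"delta_rot":[0,0,0],"fingers":0.6},{"slide":[0,0,-0.12],"delta_rot":[0,0,0],"fingers":0.6},{"slide":[0,0,-0.18],"delta_rot":[0,0,0],"fingers":0.6},{"slide":[0,0,-0.22],"delta_rot":[0,0,0],"fingers":0.6}]'
python3 k.py; python3 look.py s9
python3 - <<'E'
from stay import *
print(tobox(robot.get_obs()["position"]))
a=.93;R=Rhandle(55);g=w(hb(a));print(tobox(g-R[:,2]*90))
rel(g-R[:,2]*90,R)
E
```

```text
time: 14.45
position: [632.5, -50.1, 140.3]
ee_rot: [[0.985, -0.125, -0.115], [-0.17, -0.722, -0.671], [0.001, 0.68, -0.733]]
contact_force: [-0.3, 0.9, 0.6]
finger_gap: 51.2
time: 15.08
position: [658.0, 99.0, 303.5]
ee_rot: [[0.986, -0.126, -0.113], [-0.169, -0.723, -0.67], [0.002, 0.68, -0.734]]
contact_force: [0.6, -0.6, -0.2]
finger_gap: 51.0
knuckle []
handle [(0.6, [539.2, -6.0, 309.5], array([-44.1,  -1.2, 309.5]))]
[208.5981 179.5633]
[253.2589 114.1996]
[281.1494 229.1176]
[-167.1684   98.0769  302.1093]
[-96.488   -0.     381.3162]
slide [-0.0981  0.1056 -0.0105] rot [ 0.1039 -0.1102  1.5688]
```

View pics/s9.png

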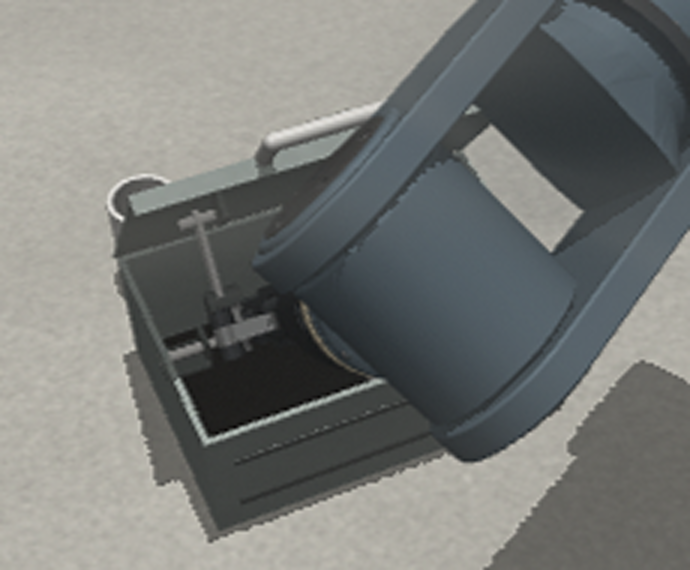

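```bash

python3 -m inch '[{"slide":[0,0.035,-0.037],"delta_rot":[0.011,-0.012,0.173],"fingers":0.4},{"slide":[-0.02,0.07,-0.06],"delta_rot":[0.023,-0.024,0.346],"fingers":0.4},{"slide":[-0.05,0.09,-0.06],"delta_rot":[0.034,-0.037,0.52],"fingers":0.4},{"slide":[-0.08,0.105,-0.05],"delta_rot":[0.046,-0.049,0.693],"fingers":0.4},{"slide":[-0.098,0.105,-0.04],"delta_rot":[0.057,-0.061,0.866],"fingers":0.4}]'
python3 k.py
python3 - <<'E'
from stay import *
a=.93;R=Rhandle(55);g=w(hb(a))
rel(g-R[:,2]*90,R)
E
```

```text
time: 15.85
position: [551.2, 63.2, 401.4]
ee_rot: [[0.527, -0.839, -0.137], [-0.713, -0.349, -0.609], [0.463, 0.419, -0.781]]
contact_force: [0.4, -0.4, -1.1]
finger_gap: 34.2
slide [ 0.0024 -0.0007  0.0268] rot [ 0.0509 -0.0492  0.696 ]
```

```bash

python3 -m inch '[{"slide":[0,0,0],"delta_rot":[0.013,-0.012,0.174],"fingers":0.4},{"slide":[0,0,0],"delta_rot":[0.026,-0.025,0.348],"fingers":0.4},{"slide":[0,0,0.01],"delta_rot":[0.038,-0.037,0.522],"fingers":0.4},{"slide":[0.002,-0.001,0.027],"delta_rot":[0.051,-0.049,0.696],"fingers":0.4},{"slide":[0.002,-0.001,0.027],"delta_rot":[0.051,-0.049,0.696],"fingers":0.4}]'
python3 k.py
python3 - <<'E'
from stay import *
for n in("scene","wrist","top"):
  p=optics.get_image(n);cv2.imwrite(f"pics/{n}10.png",p["img"])
  print(n,[(x["p"],tobox(x["position"]).round(1)) for x in finder.tip_of("handle",p)],[(x["p"],tobox(x["position"]).round(1)) for x in finder.tip_of("knuckle",p)])
  print(proj(p,[w(hb(.93)),w(hb(.93)+[0,60,0]),w(hb(.93)-[0,60,0])]))
a=.93;R=Rhandle(55);g=w(hb(a))
rel(g+R[:,2]*17,R)
E
```

```text
time: 16.48
position: [550.2, 45.9, 379.7]
ee_rot: [[-0.132, -0.986, -0.101], [-0.808, 0.166, -0.566], [0.575, 0.007, -0.818]]
contact_force: [-0.0, -0.3, -0.0]
finger_gap: 33.9
scene [(0.76, array([-42.3,  -3.6, 308.8]))] [(0.83, array([-22. ,  94.9, 158.2]))]
[[260.0027 131.4142]
 [231.4908 140.2827]
 [287.5491 122.846 ]]
wrist [(0.92, array([-40.9,   2.2, 313.1]))] [(0.93, array([-19.4,  96.9, 156.7]))]
[[277.8632 220.0642]
 [278.8894 143.6952]
 [276.9713 286.4268]]
top [(0.89, array([-41.5,   1.8, 310.6]))] [(0.55, array([-23.2, 100.9, 159.2]))]
[[332.5988 178.3173]
 [337.3489 146.0322]
 [327.7674 211.1546]]
slide [0.0018 0.0014 0.1081] rot [-0.0008 -0.0003  0.0076]
```

View pics/wrist10.png

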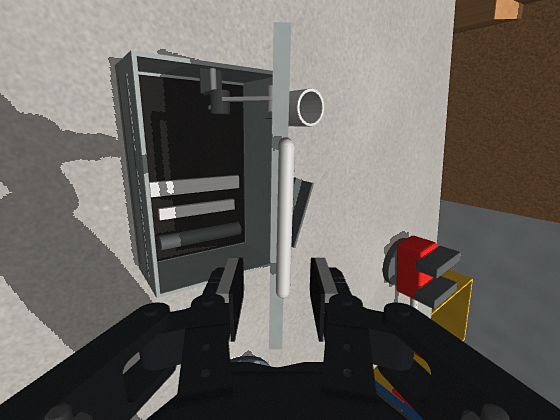

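View pics/scene10.png

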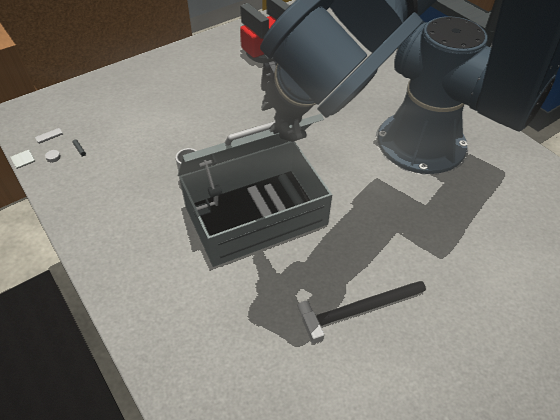

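```bash

python3 - <<'E'
from stay import *
a=.952;R=Rhandle(55);g=w(hb(a))
rel(g+R[:,2]*16,R)
E
```

```text
slide [0.0072 0.0014 0.1071] rot [-0.0008 -0.0003  0.0076]
```

```bash

python3 -m inch '[{"slide":[0.007,0.001,0.03],"delta_rot":[0,0,0.007],"fingers":0.4},{"slide":[0.007,0.001,0.06],"delta_rot":[0,0,0.007],"fingers":0.4},{"slide":[0.007,0.001,0.09],"delta_rot":[0,0,0.007],"fingers":0.4},{"slide":[0.007,0.001,0.107],"delta_rot":[0,0,0.007],"fingers":0.4},{"slide":[0.007,0.001,0.107],"delta_rot":[0,0,0.007],"fingers":0.4}]'
python3 -m inch '[{"slide":[0,0,0],"delta_rot":[0,0,0],"fingers":0},{"slide":[0,0,0],"delta_rot":[0,0,0],"fingers":0},{"slide":[0,0,0],"delta_rot":[0,0,0],"fingers":0},{"slide":[0,0,0],"delta_rot":[0,0,0],"fingers":0}]'
python3 arc.py .955 .955 .9 .85 .8 .75 .7
```

```text
time: 17.55
position: [538.4, -19.1, 297.2]
ee_rot: [[-0.14, -0.985, -0.099], [-0.807, 0.172, -0.566], [0.574, 0.001, -0.819]]
contact_force: [-0.3, 0.1, 0.8]
finger_gap: 34.0
time: 18.05
position: [539.1, -18.2, 298.6]
ee_rot: [[-0.141, -0.985, -0.095], [-0.807, 0.171, -0.565], [0.573, -0.003, -0.819]]
contact_force: [0.8, 5.7, 6.5]
finger_gap: 10.0
off in tool [-0.7537 -0.7747 14.8444]
0.955 slide [-0.0011  0.     -0.0001] rot [-0.0029 -0.0772 -0.0007]
0.9 slide [-0.0143  0.0001  0.0003] rot [-0.0028 -0.0576 -0.0007]
0.85 slide [-0.0263  0.0001  0.0012] rot [-0.0028 -0.0399 -0.0008]
0.8 slide [-0.0382  0.0001  0.0028] rot [-0.0028 -0.0221 -0.0008]
0.75 slide [-0.05    0.0001  0.005 ] rot [-0.0028 -0.0043 -0.0008]
0.7 slide [-0.0616  0.0001  0.0078] rot [-0.0028  0.0135 -0.0008]
```

```bash
sed -i 's/Rhandle(40+22\*a\/1.08)/Rhandle(min(55,40+22*a\/1.08))/' arc.py; python3 arc.py .955 .91 .86 .81 .76 .71
```

```text
off in tool [-0.7537 -0.7747 14.8444]
0.91 slide [-0.011   0.0001  0.0002] rot [-0.0028  0.0005 -0.0008]
0.86 slide [-0.0232  0.0001  0.001 ] rot [-0.0028  0.0005 -0.0008]
0.81 slide [-0.0354  0.0001  0.0025] rot [-0.0028  0.0005 -0.0008]
0.76 slide [-0.0475  0.0001  0.0045] rot [-0.0028  0.0005 -0.0008]
0.71 slide [-0.0593  0.0001  0.0072] rot [-0.0028  0.0099 -0.0008]
```

```bash

python3 -m inch '[{"slide":[-0.006,0,0],"delta_rot":[0,0,0],"fingers":0},{"slide":[-0.018,0,0.0006],"delta_rot":[0,0,0],"fingers":0},{"slide":[-0.030,0,0.0018],"delta_rot":[0,0,0],"fingers":0},{"slide":[-0.0425,0,0.0035],"delta_rot":[0,0,0],"fingers":0},{"slide":[-0.055,0,0.006],"delta_rot":[0,0.005,0],"fingers":0}]'
python3 arc.py .74 .73 .68 .63 .58 .53 .48
```

```text
time: 18.68
position: [546.6, 22.6, 262.1]
ee_rot: [[-0.141, -0.985, -0.096], [-0.804, 0.171, -0.57], [0.578, -0.004, -0.816]]
contact_force: [0.5, 4.1, 8.0]
finger_gap: 9.6
off in tool [-3.4435 -1.1672 15.4305]
0.73 slide [-0.0024  0.0001  0.0005] rot [-0.0035 -0.0033 -0.0013]
0.68 slide [-0.0141  0.0001  0.0035] rot [-0.0035  0.0145 -0.0014]
0.63 slide [-0.0255  0.0001  0.0071] rot [-0.0034  0.0323 -0.0014]
0.58 slide [-0.0368  0.0001  0.0112] rot [-0.0034  0.0501 -0.0014]
0.53 slide [-0.0478  0.0002  0.0159] rot [-0.0034  0.0678 -0.0015]
0.48 slide [-0.0586  0.0002  0.0212] rot [-0.0034  0.0856 -0.0015]
```

```bash

python3 -m inch '[{"slide":[-0.0125,0,0.0025],"delta_rot":[0,0.0145,0],"fingers":0},{"slide":[-0.024,0,0.006],"delta_rot":[0,0.032,0],"fingers":0},{"slide":[-0.036,0,0.010],"delta_rot":[0,0.05,0],"fingers":0},{"slide":[-0.047,0,0.015],"delta_rot":[0,0.068,0],"fingers":0},{"slide":[-0.0585,0,0.020],"delta_rot":[0,0.086,0],"fingers":0}]'
python3 arc.py .49 .48 .43 .38 .33 .28 .23
python3 look.py s11
```

```text
time: 19.3
position: [553.1, 58.2, 211.3]
ee_rot: [[-0.132, -0.985, -0.107], [-0.752, 0.17, -0.637], [0.646, -0.004, -0.763]]
contact_force: [6.4, -5.1, -0.1]
finger_gap: 10.1
off in tool [-6.008  -1.4826 15.6364]
0.48 slide [-0.0023  0.0001  0.0009] rot [-0.0038 -0.0006 -0.0011]
0.43 slide [-0.0133  0.0001  0.0058] rot [-0.0038  0.0172 -0.0012]
0.38 slide [-0.024   0.0001  0.0113] rot [-0.0038  0.035  -0.0012]
0.33 slide [-0.0344  0.0002  0.0173] rot [-0.0038  0.0527 -0.0012]
0.28 slide [-0.0446  0.0002  0.0239] rot [-0.0038  0.0705 -0.0013]
0.23 slide [-0.0543  0.0002  0.0309] rot [-0.0038  0.0883 -0.0013]
knuckle [(0.72, [640.7, -1.3, 110.1], array([-66.1,  98. , 110.1]))]
handle [(0.74, [551.7, 67.4, 220.9], array([-118.5,   -1.4,  220.9])), (0.58, [629.1, -66.7, 92.1], array([ 0.3, 97.8, 92.1]))]
[208.5981 179.5633]
[253.2589 114.1996]
[281.1494 229.1176]
```

View pics/s11.png

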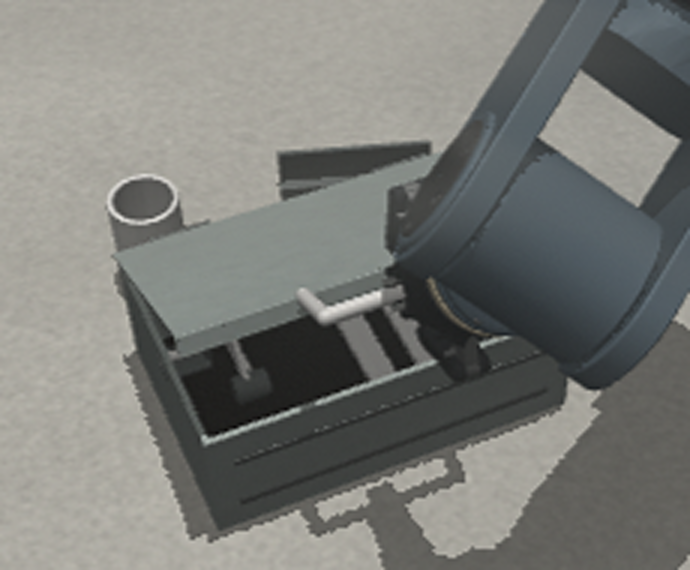

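```bash

python3 arc.py .468 .42 .37 .32 .27 .22
```

```text
off in tool [-2.1389 -1.4877 14.1071]
0.42 slide [-0.0104  0.0001  0.0048] rot [-0.0039  0.0226  0.0003]
0.37 slide [-0.0211  0.0001  0.0104] rot [-0.0039  0.0404  0.0002]
0.32 slide [-0.0315  0.0001  0.0164] rot [-0.0039  0.0582  0.0002]
0.27 slide [-0.0416  0.0001  0.023 ] rot [-0.0039  0.0759  0.0002]
0.22 slide [-0.0513  0.0002  0.0301] rot [-0.0039  0.0937  0.0001]
```

```bash

python3 -m inch '[{"slide":[-0.0105,0.0005,0.005],"delta_rot":[0,0.0226,0],"fingers":0},{"slide":[-0.021,0.001,0.0105],"delta_rot":[0,0.0404,0],"fingers":0},{"slide":[-0.0315,0.001,0.0165],"delta_rot":[0,0.058,0],"fingers":0},{"slide":[-0.0416,0.001,0.023],"delta_rot":[0,0.076,0],"fingers":0},{"slide":[-0.051,0.001,0.030],"delta_rot":[0,0.094,0],"fingers":0}]'
python3 arc.py .22 .22 .18 .15 .12 .09 .06 .03 0 -.01
```

```text
time: 20.08
position: [556.4, 77.3, 155.5]
ee_rot: [[-0.122, -0.986, -0.117], [-0.689, 0.169, -0.705], [0.715, -0.005, -0.699]]
contact_force: [12.4, -2.9, 2.7]
finger_gap: 9.8
off in tool [-0.4432 -1.4487 13.8046]
0.22 slide [-0.      0.0001  0.    ] rot [-0.0056 -0.0019 -0.0021]
0.18 slide [-0.0081  0.0001  0.0053] rot [-0.0056  0.0123 -0.0022]
0.15 slide [-0.014   0.0002  0.0094] rot [-0.0056  0.023  -0.0022]
0.12 slide [-0.0198  0.0002  0.0138] rot [-0.0056  0.0337 -0.0022]
0.09 slide [-0.0255  0.0002  0.0183] rot [-0.0055  0.0443 -0.0023]
0.06 slide [-0.031   0.0003  0.023 ] rot [-0.0055  0.055  -0.0023]
0.03 slide [-0.0363  0.0003  0.0278] rot [-0.0055  0.0657 -0.0023]
0.0 slide [-0.0416  0.0003  0.0328] rot [-0.0055  0.0763 -0.0023]
-0.01 slide [-0.0433  0.0004  0.0345] rot [-0.0055  0.0799 -0.0023]
```

```bash

python3 -m inch '[{"slide":[-0.006,-0.001,0.004],"delta_rot":[0,0.01,0],"fingers":0},{"slide":[-0.012,-0.002,0.008],"delta_rot":[0,0.02,0],"fingers":0},{"slide":[-0.018,-0.002,0.0125],"delta_rot":[0,0.03,0],"fingers":0},{"slide":[-0.0235,-0.002,0.0165],"delta_rot":[0,0.04,0],"fingers":0},{"slide":[-0.028,-0.002,0.0205],"delta_rot":[0,0.05,0],"fingers":0}]'
python3 arc.py .075 .06 .045 .03 .015 0 -.01
```

```text
time: 20.7
position: [557.6, 81.9, 120.6]
ee_rot: [[-0.114, -0.985, -0.127], [-0.652, 0.171, -0.738], [0.749, -0.002, -0.662]]
contact_force: [4.5, 1.0, 3.2]
finger_gap: 9.8
off in tool [-0.4432 -1.8324 14.2946]
0.06 slide [-0.0029  0.      0.0022] rot [-0.0017  0.0045 -0.0006]
0.045 slide [-0.0057  0.      0.0045] rot [-0.0017  0.0099 -0.0006]
0.03 slide [-0.0085  0.      0.0068] rot [-0.0017  0.0152 -0.0006]
0.015 slide [-0.0112  0.      0.0091] rot [-0.0017  0.0205 -0.0006]
0.0 slide [-0.0139  0.0001  0.0115] rot [-0.0017  0.0259 -0.0006]
-0.01 slide [-0.0157  0.0001  0.0132] rot [-0.0017  0.0294 -0.0006]
```

Slow for the last stretch.

```bash

python3 -m inch '[{"slide":[-0.003,0,0.0022],"delta_rot":[0,0.005,0],"fingers":0},{"slide":[-0.0055,0,0.0045],"delta_rot":[0,0.01,0],"fingers":0},{"slide":[-0.0075,0,0.006],"delta_rot":[0,0.015,0],"fingers":0},{"slide":[-0.0095,0,0.0075],"delta_rot":[0,0.018,0],"fingers":0},{"slide":[-0.011,0,0.009],"delta_rot":[0,0.02,0],"fingers":0}]'
python3 -m inch '[{"slide":[-0.001,0,0.001],"delta_rot":[0,0,0],"fingers":0},{"slide":[-0.002,0,0.002],"delta_rot":[0,0,0],"fingers":0},{"slide":[-0.003,0,0.0025],"delta_rot":[0,0,0],"fingers":0},{"slide":[-0.0035,0,0.003],"delta_rot":[0,0,0],"fingers":0}]'
python3 arc.py 0 0
```

```text
time: 21.32
position: [557.8, 82.9, 106.3]
ee_rot: [[-0.112, -0.985, -0.128], [-0.639, 0.17, -0.75], [0.761, -0.002, -0.648]]
contact_force: [5.3, 3.3, 2.6]
finger_gap: 9.8
time: 21.82
position: [557.8, 82.9, 102.1]
ee_rot: [[-0.112, -0.985, -0.128], [-0.638, 0.17, -0.751], [0.761, -0.002, -0.648]]
contact_force: [4.1, 3.6, 7.5]
finger_gap: 9.8
off in tool [-0.9148 -1.9017 14.1407]
0.0 slide [0.0001 0.     0.    ] rot [-0.0022  0.007  -0.0009]
```

```bash

python3 -m inch '[{"slide":[-0.001,0,0.001],"delta_rot":[0,0,0],"fingers":0},{"slide":[-0.002,0,0.002],"delta_rot":[0,0,0],"fingers":0},{"slide":[-0.002,0,0.002],"delta_rot":[0,0,0],"fingers":0}]'
```

```text
time: 22.2
position: [557.9, 82.9, 102.0]
ee_rot: [[-0.114, -0.985, -0.128], [-0.636, 0.171, -0.752], [0.763, -0.004, -0.646]]
contact_force: [-2.0, 8.1, 24.9]
finger_gap: 9.7
```

```bash

python3 -m inch '[{"slide":[0.001,0,-0.001],"delta_rot":[0,0,0],"fingers":0},{"slide":[0.001,0,-0.001],"delta_rot":[0,0,0],"fingers":0.4},{"slide":[0.001,0,-0.001],"delta_rot":[0,0,0],"fingers":0.4},{"slide":[0.001,0,-0.001],"delta_rot":[0,0,0],"fingers":0.4},{"slide":[0.001,0,-0.001],"delta_rot":[0,0,0],"fingers":0.4}]'
python3 -m inch '[{"slide":[0,0,-0.03],"delta_rot":[0,0,0],"fingers":0.4},{"slide":[0,0,-0.07],"delta_rot":[0,0,0],"fingers":0.4},{"slide":[0,0,-0.12],"delta_rot":[0,0,0],"fingers":0.4},{"slide":[0,0,-0.17],"delta_rot":[0,0,0],"fingers":0.4},{"slide":[0,0,-0.2],"delta_rot":[0,0,0],"fingers":0.4}]'
python3 - <<'E'
from stay import *
for n in("scene","top"):
  p=optics.get_image(n);cv2.imwrite(f"pics/{n}12.png",p["img"])
  for t in("handle","hinge","tube","hammer","channel"): print(n,t,[(x["p"],x["position"]) for x in finder.tip_of(t,p)[:1]])
E
```

```text
time: 22.82
position: [557.1, 82.1, 100.2]
ee_rot: [[-0.111, -0.985, -0.13], [-0.638, 0.171, -0.751], [0.762, -0.0, -0.648]]
contact_force: [0.3, 0.0, 0.4]
finger_gap: 34.4
time: 23.45
position: [583.5, 234.0, 231.6]
ee_rot: [[-0.112, -0.985, -0.129], [-0.639, 0.17, -0.75], [0.761, -0.002, -0.649]]
contact_force: [0.2, 0.6, -0.2]
finger_gap: 34.2
scene handle [(0.79, [559.0, 95.6, 109.7])]
scene hinge [(0.66, [515.1, -143.7, 108.9])]
scene tube [(0.7, [603.2, -237.7, -2.5])]
scene hammer [(0.57, [483.2, 306.3, 2.3])]
scene channel [(0.9, [401.4, -220.9, -1.3])]
top handle [(0.56, [563.4, 94.5, 110.6])]
top hinge [(0.8, [513.1, -146.1, 113.4])]
top tube [(0.67, [605.6, -239.0, 1.0])]
top hammer [(0.74, [482.4, 304.5, -0.5])]
top channel [(0.93, [402.4, -219.5, 1.7])]
```

View pics/scene12.png

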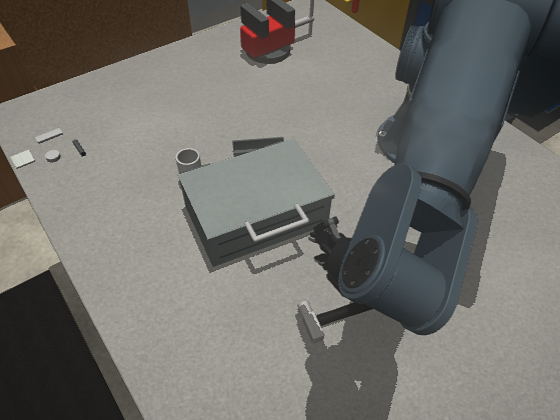

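View pics/top12.png

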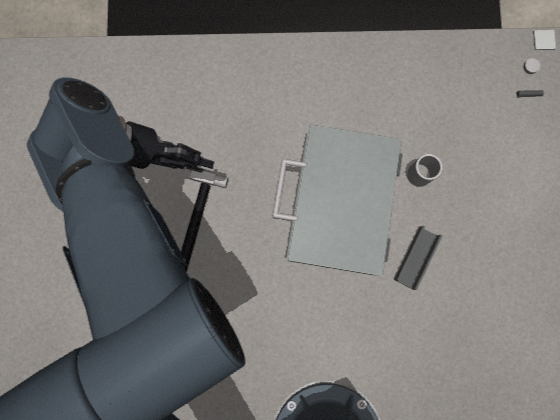

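```bash
python3 - <<'E'
import cv2,numpy as np
for n,(a,b,c,d) in {"scene":(130,245,175,300),"top":(115,285,240,410)}.items():
    A=cv2.imread(f"pics/{n}0.png")[a:b,c:d].astype(int);B=cv2.imread(f"pics/{n}12.png")[a:b,c:d].astype(int)
    D=np.abs(A-B).max(2);print(n,D.mean(),(D>40).sum())
    g=lambda X:X.astype(np.uint8).mean(2).astype(np.float32)
    print(cv2.phaseCorrelate(g(A),g(B)))
E
```

```text
scene 8.737252173913044 10
((0.49105596202935686, 0.006386408855263426), 0.9811582457701366)
top 22.980484429065744 316
((0.024685925570764766, 0.00426995780938455), 0.8249289346624303)
```

```bash
python3 -c "
from station import robot
print(robot.get_obs()['contact_force']);print(robot.finish_job())"
```

```text
[ 0.74127139 -0.53367232 -0.08471414]
the job is handed in; nothing more can be done
None
```

I tried out the stay as asked and handed the job in at about 23.5 s; no verdict was reported.

**What I did**
- **Raising:** I gripped the bow handle and raised the lid until it met its stop. The knuckle showed at its locked position, to about a pixel. With the lid relaxed and then nudged down, it held against 12 N or more with under 1 mm of movement.
- **Standing open:** I let go and stood clear. The lid stayed open on its stay for about 2.5 s before I touched anything again.
- **Unlocking:** I pinched the knuckle from the front and pulled it about 40 mm forwards, with about 15 N on the tool. The lid sank to roughly 0.95 rad.
- **Closing:** I gripped the handle again and lowered the lid slowly to the stop. It took 25 N without further movement. I then released it and withdrew.

**Last checks**
- **Lid and handle:** both are back where they were in the first pictures. The top view lines up to within 0.03 pixel. The scene view shows a 0.5 pixel sideways shift with almost no differing pixels, which I put down to noise.
- **Bystanders:** the networks place the tube, hammer and channel within about 3 mm of where they started, which is within their accuracy.
- **Disagreement:** the lid angle after unlocking came out as 0.93 rad from the stay's geometry and about 0.95 rad from the cameras. I used the camera value for the second grip.

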